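# Shut the relay test jig on its interlock pin

## Robot

A 6-joint arm with a two-finger parallel gripper is mounted at the origin on the work surface. World frame = base frame: x ahead of the robot, y to its left, z up, the work surface at z = 0. Lengths are in m, angles in rad, forces in N, time in s.
With the tool pointing down it reaches from about 0.3 to 0.875 m from the base axis. Payload 6.4 kg.
Tool frame: the origin (TCP) lies on the centre line of the jaws, within the pads' length; the fingertips stand 25 mm ahead of it and the grasp point (between the pads) lies 6 mm ahead of it; z points along the fingers, y is the line along which they close (so a half turn about z gives the same grasp; the last joint's range is limited). The gripper opens to 85 mm and grips with 20 to 120 N. Pads are 22 mm wide; open, the fingers measure 114 mm over their backs; the gripper's body (76 mm by 85 mm) begins 54 mm behind the grasp point. The pads swing forward as they close: fully open they stand 13 mm farther back than shut.
Start: joints at [-1.426, 0.181, 1.607, -0, 1.354, -0.206], TCP at [0.198, -0.54, 0.22] pointing down, gripper open.
Joint ranges: [-2.99, 2.99], [-0.89, 2.07], [0.3, 2.58], [-1.14, 4.28], [0, 2.63], [-3.12, 3.12]. Speed limits (rad/s): [2.57, 2.57, 3.01, 3.14, 3.14, 3.14].

## Interface

Orientations are given as a unit quaternion [w, x, y, z].
In Python, from bench import get_obs, camera, hand_in, spot_in gives the robot as it stands.
- The arm moves only by the shell command python3 -m jog 'ROWS'. ROWS is JSON, one flat list of numbers, 7 for each row, row after row: the shift along the tool's x, y, z in m, then the turn, a rotation vector about the tool's x, y, z in rad, then the closure, from 0 (fully open) to 1 (shut). A call has 1 to 20 rows; each row is the pose to reach, as a shift and turn from the pose commanded when the call began, along the tool's axes at that moment; what a row does not reach only later rows make up. A row lasts 1/8 s, in which the tool goes at most 62.5 mm and 10.7 degrees, less where a joint would pass 70% of its speed; a pose out of reach is approached as far as the arm can. A call with a gripper value outside its range is refused whole. The fingers move at their own pace and stop on an object; the grip force is fixed at half the most. Time passes only in rows, so rows that repeat a pose let the fingers close. It gives the time, the measured TCP pose, the force, the opening and the grip force at its end, in the units of the state.
- get_obs(): the state, without advancing time (a new reading comes with each control period).
- camera(name): name is "side" or "top"; returns a dict with "frame" (420x560x3 uint8, red, green, blue), "mtx" (3x3 intrinsics, pixels), "distortion" ([k1, k2, p1, p2, k3] as OpenCV has them; the pictures are not rectified), "extrinsics" (4x4, takes a point from camera to world coordinates). Camera axes: x right, y up, looking along -z (the intrinsics and any distortion apply to the point x, -y, -z); pixel columns grow to the right and rows downward; lengths in m; the calibration is good to about 2 mm. A picture is of the moment at which its call begins. There is no depth.
- hand_in(): hands the job in; it is judged then, once.
Trained networks look in a picture, given as the dict that the camera call returned (one of the last four; its "shot" number tells which), for a name from the list of things; names that differ only in an ending like _2 or _b are one class to them, and where a whole thing is asked for, a point or a joint stands for the part that bears it (a point fixed in the world has none). Each returns a list of dicts, best first, with "confidence" (0 to 1); they miss things now and then, are a little off and sometimes report something else, mostly with a low value. They report only what shows in the picture. A call takes as long as a camera call. They do not tell look-alikes from the thing itself.
- spot_in(picture, name): "xyz" ([x, y, z] in m, in world coordinates, good to about 4 mm: the middle of the surface that is visible of it).
The state is a dict: "time_s": time; "q": joint angles; "dq": joint speeds; "joint_efforts": joint torques, N m; "eef_pos": TCP position; "eef_rot": TCP orientation; "wrist_force": force on the tool from outside, world axes, zero at the start; "torque": the same for the moment, N m; "opening": opening from 0.0 (shut) to 1.0 (fully open); "grasp_force": force on a finger pad.
Only numpy, scipy, OpenCV 4.12 (cv2) and the standard library are available. Lean on these libraries where they do the work, as an engineer would, in place of code of your own. Each camera call takes 0.05 s, during which the arm holds its last target. There are 200 camera calls.

## Task

Take the tall block relay out of its tray and plug it fully home in the socket of the open test jig, then swing the jig's lid down over it. Take the black-knobbed interlock pin from the tool block and push it down through the hole in the lid into the post below until its collar pushes the lid fully shut against the springs. Finish while still holding on to the pin and pressing it down, so that the jig stays shut for the test; leave the other things alone.

Things in the scene. Friction and masses are not known exactly. Their poses are not given: they have to be found in the camera images.
- relay: Block relay: grey housing 36 (x) x 30 (y) x 45 mm tall (z up); centred under it a black block plug 22 (x) x 14 (y) mm, 14 mm long, foot chamfered. Origin: centre of the housing's underside, where the plug begins. 80 g. Stands upright in a loose tray pocket, housing underside 20 mm above the bench; grip it over the 30 mm width (y). Fits either way round (half a turn).
- tray: Fixed black parts tray 150 (x) x 80 (y) x 20 mm tall, origin at the centre of its underside. Two pockets: the relay in the one 34 mm to its -x side, the blank in the one 34 mm to its +x side. The tray and the tool block may stand to either side of the jig.
- jig: Fixed test jig: base plate 200 (x) x 120 (y) mm, top 15 mm above the bench; origin at the centre of its underside, latch post (front) to -x, hinge to +x. In the middle a black socket block 64 x 46 mm, top 40 mm above the bench; in front an aluminium latch post 34 x 44 mm, top 95 mm above the bench; behind, a hinge bracket 90 mm wide. The sides are open, for the fingers.
- socket (a point): Centre of the mouth of the jig's socket hole, on the socket block's top, 40 mm above the bench; axes as the jig. Hole 24 (x) x 16 (y) mm, 18 mm deep (1 mm play each side of the plug). Seated, the relay's housing rests on the socket block: its origin is at this point, its top 85 mm above the bench.
- lid (a joint): Lid angle, rad: 0 = fully shut (level), grows as it opens up and back over the rear hinge, stop 1.95. Starts leaning back past vertical (1.7 to 1.9). Stiff damped hinge: it stays put above about 1.1 rad, sinks slowly below that, and on the seated relay rests 0.06 to 0.1 rad ajar on its sprung pusher. Shutting it takes about 8 N down at its hole, interlock spring included.
- lid_hinge (a point): Middle of the hinge axis, 99 mm above the bench, 80 mm to +x of the jig's origin; the axis runs along the jig's y.
- lid_hole (a point): Centre of the lid's hole (12.2 mm across) on the lid's outer (upper) face, 150 mm from the hinge axis; axes of the lid (x to the hinge, z out of the outer face). Lid: aluminium plate 8 mm thick, hinge axis in its mid-plane, 76 mm wide up to 132 mm from the hinge, then a 46 mm wide tongue ending at 174 mm: the top edge when open. Pusher pad under it, 80 mm from the hinge, 17 mm proud.
- post_hole (a point): Centre of the mouth of the hole in the latch post's top, 95 mm above the bench, right under the lid's hole when the lid is shut. 11.8 mm across; 33 mm down it there is the sprung interlock plunger (3 N preload, 300 N/m).
- interlock (a joint): Travel of the interlock plunger in the post, m: 0 = up, 0.005 when the pin is fully home, 0.007 stop.
- pin: Interlock pin, upright: steel shank 10 mm across, 46 mm long, tapered tip; steel collar 30 mm across, 5 mm thick; on it a black round knob 22 mm across, 32 mm tall. Origin: on the axis at the collar's underside, z up; knob top 37 mm above it. 70 g. Starts in the tool block, collar on its top. Fully home, the collar sits on the shut lid: origin 8 mm above the post's top. No catch.
- tool_block: Fixed wooden block 130 (x) x 56 (y) x 52 mm tall, origin at the centre of its underside; the pin stands in the hole 36 mm to its -x side, the gauge in the one 36 mm to its +x side.
- gauge: Plug gauge in the tool block, bystander: square dark steel head 18 x 18 x 16 mm; origin at the head's underside.
- blank: Short blank insert in the tray's other pocket, bystander: grey, 32 x 24 x 12 mm; origin at its underside.
- converter: Finned bronze-coloured converter box 110 x 62 x 32 mm on the bench, bystander; origin at its underside.
- screwdriver: Screwdriver with a black handle, 200 mm long, 26 mm thick, lying on the bench, bystander; origin at its middle, on the bench.
Things that resemble listed ones, but are neither listed nor needed, are in the scene too. Of the things like the jig, leave any that is brown or pink; of the rest the smaller one is meant.

How it is judged:
By the outcome, as a careful person would: the job done as asked, in the order asked, and still so for the second after the job is handed in, while the arm keeps its last pose, push and grip.
It also fails if it takes over 72 s, if anything falls off the work surface, if the arm or the gripper's body presses on something with over 40 N, if the wrist force passes 120 N, or if a joint passes its speed limit or range.

## Working session

There is one attempt and no reset: what is moved stays moved. The work goes in short steps, Python scripts to look and compute and a shell command to move; the robot and the scene stay as the last step left them, time stands still between calls to the robot, and variables do not carry over. Pictures are saved under pics/ and viewed, at most 10 in all, crops included, and the job is handed in when it is done.

```bash
ls; mkdir -p pics
cat > h.py <<'E'
import numpy as np, cv2, json
from bench import get_obs, camera, hand_in, spot_in
def save(p,name,crop=None,s=1):
    f=p["frame"]
    if crop: x0,y0,x1,y1=crop; f=f[y0:y1,x0:x1]
    f=cv2.resize(np.ascontiguousarray(f[:,:,::-1]),None,fx=s,fy=s,interpolation=cv2.INTER_CUBIC); cv2.imwrite("pics/"+name,f)
def proj(p,X):
    E=np.array(p["extrinsics"]); X=np.atleast_2d(X).astype(float)
    c=(X-E[:3,3])@E[:3,:3]; c=c*[1,-1,-1]
    return cv2.projectPoints(c,np.zeros(3),np.zeros(3),np.array(p["mtx"],float),np.array(p["distortion"],float))[0][:,0]
def ray(p,uv):
    E=np.array(p["extrinsics"])
    n=cv2.undistortPoints(np.array([[uv]],float),np.array(p["mtx"],float),np.array(p["distortion"],float))[0,0]
    return E[:3,3],E[:3,:3]@np.array([n[0],-n[1],-1])
def atz(p,uv,z):
    o,d=ray(p,uv); return o+d*(z-o[2])/d[2]
E
python3 - <<'E'
from h import *
o=get_obs(); print(o)
t=camera("top"); s=camera("side"); save(t,"top0.png",s=1.4); save(s,"side0.png",s=1.4)
for n,p in (("top",t),("side",s)):
    print(n,np.round(p["extrinsics"],3).tolist())
    for k in ["relay","tray","jig","lid","pin","tool_block","gauge","blank","converter","screwdriver"]:
        for r in spot_in(p,k): print(n,k,np.round(r["xyz"],3),round(r["confidence"],2),np.round(proj(p,r["xyz"])[0]))
E
```

```text
pics
{'time_s': 0.0, 'q': array([-1.42626588e+00,  1.81550919e-01,  1.60803703e+00,  5.89015220e-07,
        1.35377372e+00, -2.06299316e-01]), 'dq': array([0.00225231, 0.0003069 , 0.00070474, 0.001094  , 0.00062481,
       0.00021663]), 'joint_efforts': array([-6.01537704e-04, -4.44875515e+01, -3.51330221e+01, -4.00653526e-04,
        9.15121171e-03, -4.11215893e-06]), 'eef_pos': array([ 0.1975462 , -0.5393843 ,  0.21946458]), 'eef_rot': array([-8.84078619e-04,  9.84653846e-01,  1.74516535e-01,  2.76006353e-05]), 'wrist_force': array([0.11609671, 0.15189323, 0.30315398]), 'torque': array([ 0.01157462, -0.00269931, -0.02405969]), 'grasp_force': 0.0, 'opening': 1.0022412478918565}
top [[-0.007, 0.993, -0.119, 0.24], [-1.0, -0.009, -0.017, -0.002], [-0.018, 0.119, 0.993, 1.902], [0.0, 0.0, 0.0, 1.0]]
top relay [ 0.426 -0.245  0.067] 0.42 [353. 219.]
top tray [ 0.463 -0.247  0.02 ] 0.89 [352. 210.]
top tray [0.58  0.032 0.011] 0.4 [272. 178.]
top jig [0.659 0.505 0.101] 0.74 [134. 153.]
top jig [0.585 0.028 0.013] 0.71 [273. 177.]
top jig [0.231 0.294 0.137] 0.61 [192. 278.]
top jig [ 0
[... 717 characters left out ...]
 0.022] 0.7 [296. 168.]
side tray [0.648 0.057 0.19 ] 0.54 [206. 179.]
side jig [ 0.558 -0.46   0.044] 0.93 [288. 118.]
side jig [0.23  0.327 0.114] 0.86 [331. 319.]
side jig [0.575 0.038 0.022] 0.8 [237. 219.]
side jig [0.661 0.533 0.074] 0.72 [127. 353.]
side lid [ 0.559 -0.476  0.102] 0.91 [289. 102.]
side lid [0.226 0.31  0.134] 0.71 [335. 309.]
side lid [0.669 0.517 0.104] 0.62 [124. 340.]
side lid [0.642 0.059 0.194] 0.57 [208. 179.]
side pin [0.476 0.272 0.071] 0.61 [240. 282.]
side pin [ 0.428 -0.235  0.054] 0.19 [307. 162.]
side tool_block [0.516 0.271 0.049] 0.89 [227. 282.]
side converter [0.698 0.299 0.033] 0.98 [161. 276.]
side screwdriver [ 0.72  -0.293  0.02 ] 0.55 [231. 142.]
```

View pics/top0.png

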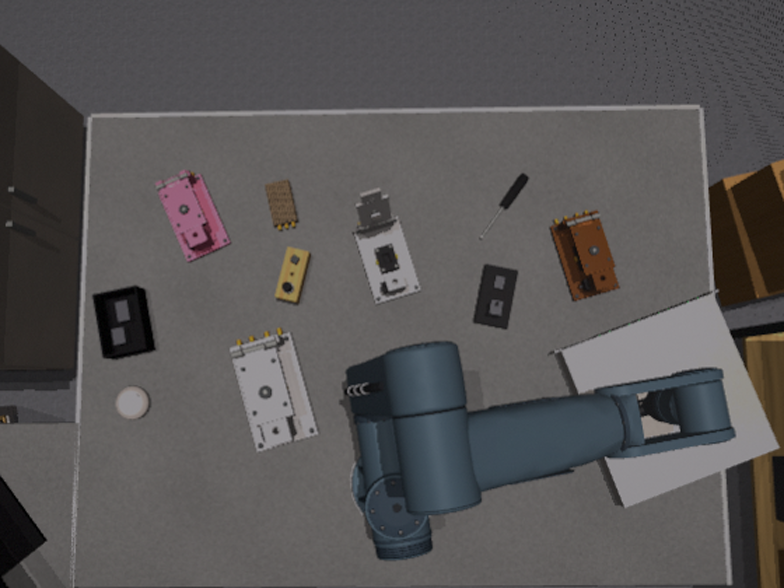

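View pics/side0.png

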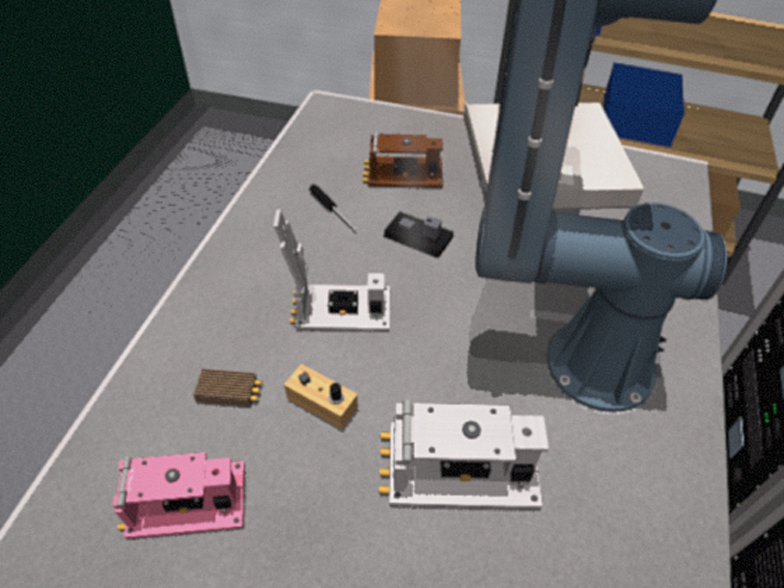

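The top view shows several look-alikes. The four jigs are pink at (190,215), brown at (585,255), a large white shut one at (270,390), and a small white open one at (387,260). The small open white one fits the description. Of the two black trays, (495,297) has the tall and short inserts, and the walled bin at (123,322) doesn't match. The tool block is the yellow one at (293,275), with the black knob at its near end. I'll confirm these in an enlarged crop.

Run:
```python
from h import *
t=camera("top"); save(t,"crop1.png",(185,125,380,240),4)
s=camera("side")
save(s,"crop2.png",(185,140,335,310),3.5)
print(np.array(t["mtx"]).tolist(),t["distortion"]);print(np.array(s["mtx"]).tolist(),s["distortion"])
```

```text
[[537.3798897228013, 0.0, 272.84101147718366], [0.0, 537.3798897228013, 209.95552120983055], [0.0, 0.0, 1.0]] [-0.01033599  0.          0.          0.          0.        ]
[[443.09008167810487, 0.0, 270.66796223773156], [0.0, 443.09008167810487, 208.84884269828126], [0.0, 0.0, 1.0]] [-0.07347613  0.          0.          0.          0.        ]
```

View pics/crop1.png

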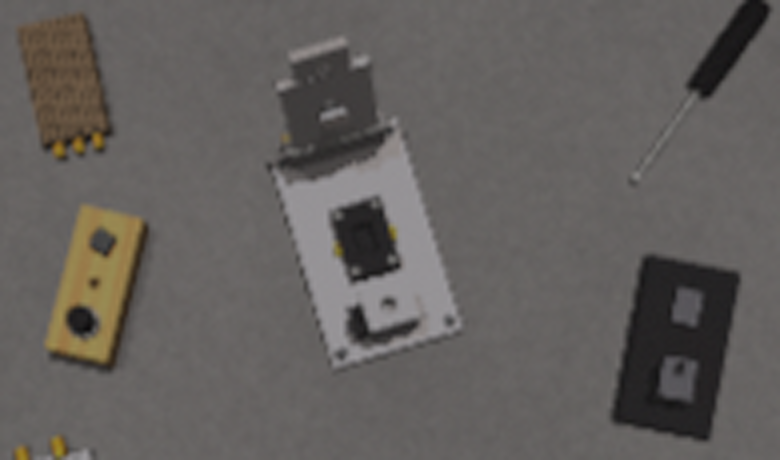

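View pics/crop2.png

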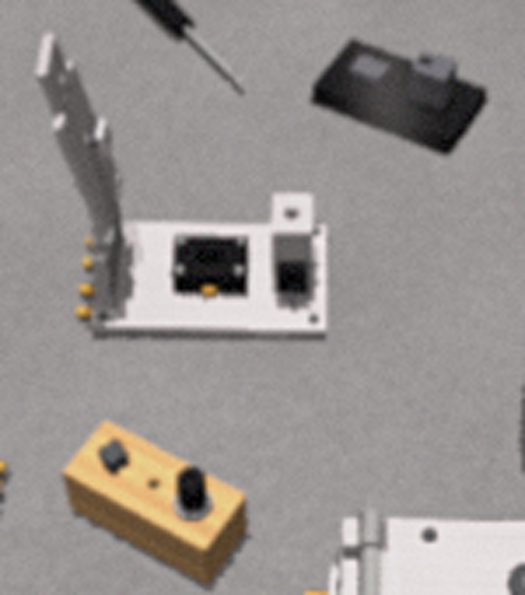

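The crops confirm it. The small open white jig has its socket at crop (365,238) and its post hole at (389,302). The tray holds the relay in its near pocket at (677,380), and the tool block has its knob at (81,318). Next I'll fit the poses.

```bash
cat > fit.py <<'E'
from h import *
from scipy.optimize import least_squares
t=camera("top"); s=camera("side")
T=lambda x,y:(t,185+(x+.5)/4-.5,125+(y+.5)/4-.5)
S=lambda x,y:(s,185+(x+.5)/3.5-.5,140+(y+.5)/3.5-.5)
def fit(name,obs,x0):
    def loc(v,L):
        c,n=np.cos(v[2]),np.sin(v[2]); return np.c_[v[0]+c*L[:,0]-n*L[:,1],v[1]+n*L[:,0]+c*L[:,1],L[:,2]]
    def f(v):
        r=[]
        for o,L in obs: r.append(proj(o[0],loc(v,np.array([L])))[0]-o[1:])
        return np.ravel(r)
    q=least_squares(f,x0,loss="soft_l1"); print(name,np.round(q.x,4),"yawdeg",round(np.degrees(q.x[2]),1)); print(np.round(f(q.x).reshape(-1,2),1).tolist()); return q.x
j=[(T(335,368),(-.1,.06,.015)),(T(462,325),(-.1,-.06,.015)),(T(398,120),(.1,-.06,.015)),(T(268,165),(.1,.06,.015)),(T(389,302),(-.07,0,.095)),(T(365,238),(0,0,.04)),
 (S(327,227),(-.1,-.06,.015)),(S(326,328),(-.1,.06,.015)),(S(95,325),(.1,.06,.015)),(S(292,213),(-.07,0,.095)),(S(211,263),(0,0,.04))]
J=fit("jig",j,[.57,.03,.2])
tr=[(T(645,255),(.075,.04,.02)),(T(740,270),(.075,-.04,.02)),(T(708,440),(-.075,-.04,.02)),(T(612,422),(-.075,.04,.02)),(S(350,40),(.075,-.04,.02)),(S(487,92),(-.075,-.04,.02)),(S(315,92),(.075,.04,.02))]
R=fit("tray",tr,[.46,-.24,-.2])
rl=[(T(663,358),(.018,.015,.065)),(T(699,362),(.018,-.015,.065)),(T(693,403),(-.018,-.015,.065)),(T(657,398),(-.018,.015,.065)),(S(418,57),(.018,-.015,.065)),(S(455,65),(-.018,-.015,.065)),(S(440,80),(-.018,.015,.065))]
fit("relay",rl,[.42,-.24,-.2])
b=[(T(82,205),(.065,.028,.052)),(T(148,225),(.065,-.028,.052)),(T(112,366),(-.065,-.028,.052)),(T(45,348),(-.065,.028,.052)),(S(105,422),(.065,-.028,.052)),(S(245,492),(-.065,-.028,.052)),(S(65,470),(.065,.028,.052)),(T(81,318),(-.036,0,.089)),(S(193,470),(-.036,0,.089))]
B=fit("block",b,[.51,.26,-.2])
def w(v,x,y): return np.round([v[0]+x*np.cos(v[2])-y*np.sin(v[2]),v[1]+x*np.sin(v[2])+y*np.cos(v[2])],4)
print("pin",w(B,-.036,0),"relaypocket",w(R,-.034,0),"post",w(J,-.07,0),"hinge",w(J,.08,0))
for p,n in((t,'t'),(s,'s')):
  for k in ("socket","post_hole","lid_hinge","lid_hole","relay","pin"):
    for r in spot_in(p,k)[:3]: print(n,k,np.round(r["xyz"],3),round(r["confidence"],2))
E
python3 fit.py
```

```text
jig [0.5542 0.0197 0.2949] yawdeg 16.9
[[-0.3, 0.5], [0.3, 1.1], [-0.6, -0.5], [-0.2, -1.8], [-0.2, 0.8], [-0.2, 0.1], [-0.1, -1.2], [0.3, 0.1], [-1.0, 0.3], [0.1, -0.3], [0.1, -2.5]]
tray [ 0.4578 -0.2522 -0.1996] yawdeg -11.4
[[-0.1, 0.3], [-1.5, 0.8], [-0.8, -0.1], [0.6, 0.1], [0.1, -0.3], [0.1, -0.9], [-0.8, -1.4]]
relay [ 0.4259 -0.2467 -0.1669] yawdeg -9.6
[[-0.4, -0.8], [-0.7, -0.4], [-0.7, -0.3], [-0.4, -0.5], [1.3, -2.4], [0.6, -1.4], [1.3, -0.2]]
block [ 0.5147  0.2542 -0.2301] yawdeg -13.2
[[-0.0, -0.0], [-1.0, -1.6], [-0.7, -0.8], [0.4, 0.2], [0.6, -1.3], [1.0, -0.5], [-0.1, -0.2], [-0.3, -0.0], [0.1, 1.1]]
pin [0.4797 0.2624] relaypocket [ 0.4245 -0.2454] post [ 0.4872 -0.0007] hinge [0.6307 0.0429]
t socket [0.665 0.507 0.098] 0.95
t socket [ 0.553 -0.464  0.102] 0.89
t socket [0.227 0.292 0.133] 0.72
t post_hole [0.664 0.503 0.097] 0.89
t post_hole [ 0.551 -0.461  0.101] 0.79
t post_hole [0.231 0.287 0.139] 0.61
t lid_hinge [0.231 0.293 0.134] 0.9
t lid_hinge [0.662 0.507 0.096] 0.88
t lid_hinge [0.582 0.03  0.011] 0.83
t lid_hole [0.229 0.305 0.136] 0.94
t lid_hole [0.648 0.044 0.191] 0.86
t lid_hole [0.669 0.511 0.101] 0.73
t relay [ 0.424 -0.245  0.071] 0.58
t pin [0.48  0.262 0.091] 0.39
s socket [0.577 0.043 0.017] 0.75
s socket [0.227 0.33  0.112] 0.75
s socket [ 0.553 -0.465  0.04 ] 0.6
s post_hole [0.228 0.326 0.111] 0.98
s post_hole [0.665 0.529 0.081] 0.95
s post_hole [0.578 0.04  0.027] 0.78
s lid_hinge [0.578 0.047 0.027] 0.96
s lid_hinge [0.229 0.331 0.117] 0.87
s lid_hinge [0.659 0.531 0.082] 0.75
s lid_hole [0.228 0.307 0.132] 0.93
s lid_hole [ 0.557 -0.475  0.105] 0.79
s lid_hole [0.647 0.054 0.193] 0.74
s relay [ 0.424 -0.236  0.055] 0.52
s pin [0.472 0.272 0.074] 0.71
s pin [0.576 0.039 0.025] 0.2
```

```bash
cat > to.py <<'E'
import sys
from h import *
from scipy.spatial.transform import Rotation as Ro
def to(x,y,z,h):
    o=get_obs(); q=o["eef_rot"]; R=Ro.from_quat([q[1],q[2],q[3],q[0]])
    T=Ro.from_matrix(np.array([[np.cos(h),np.sin(h),0],[np.sin(h),-np.cos(h),0],[0,0,-1]]))
    print("shift",np.round(R.inv().apply(np.array([x,y,z])-o["eef_pos"]),4).tolist(),"rot",np.round((R.inv()*T).as_rotvec(),4).tolist(),"pos",np.round(o["eef_pos"],4),"head",round(float(np.arctan2(R.as_matrix()[1,0],R.as_matrix()[0,0])),4),"t",round(o["time_s"],2),"F",np.round(o["wrist_force"],1))
if __name__=="__main__": to(*map(float,sys.argv[1:5]))
E
python3 to.py 0.4248 -0.246 0.14 -0.19
```

```text
shift [0.3144, -0.198, 0.0804] rot [-0.0, -0.0, 0.5408] pos [ 0.1976 -0.54    0.2204] head 0.3508 t 1.9 F [ 0.1  0.3 -0.1]
```

```bash
python3 -m jog '[0.3144,-0.198,0.03,0,0,0.5408,0, 0.3144,-0.198,0.03,0,0,0.5408,0, 0.3144,-0.198,0.05,0,0,0.5408,0, 0.3144,-0.198,0.08,0,0,0.5408,0, 0.3144,-0.198,0.08,0,0,0.5408,0, 0.3144,-0.198,0.08,0,0,0.5408,0, 0.3144,-0.198,0.08,0,0,0.5408,0, 0.3144,-0.198,0.08,0,0,0.5408,0, 0.3144,-0.198,0.08,0,0,0.5408,0, 0.3144,-0.198,0.08,0,0,0.5408,0]'; python3 to.py 0.4248 -0.246 0.052 -0.19
```

```text
time_s: 3.15
eef_pos: [0.4245, -0.2476, 0.141]
eef_rot: [0.0, 0.995, -0.096, 0.0]
wrist_force: [-0.2, 0.6, 0.1]
opening: 0.999
grasp_force: 0.0
shift [-0.0001, -0.0017, 0.089] rot [0.0008, -0.0009, -0.0022] pos [ 0.4245 -0.2476  0.141 ] head -0.1922 t 3.15 F [-0.2  0.6  0.1]
```

```bash
python3 -m jog '[0,0,0.05,0,0,0,0, 0,0,0.088,0,0,0,0, 0,0,0.088,0,0,0,0, 0,0,0.088,0,0,0,1, 0,0,0.088,0,0,0,1, 0,0,0.088,0,0,0,1, 0,0,0.088,0,0,0,1, 0,0,0.088,0,0,0,1, 0,0,0.088,0,0,0,1, 0,0,0.088,0,0,0,1]'; python3 to.py 0.4248 -0.246 0.14 -0.19
```

```text
time_s: 4.4
eef_pos: [0.4276, -0.2451, 0.0574]
eef_rot: [-0.001, 0.996, -0.095, 0.002]
wrist_force: [-3.8, 18.2, 42.0]
opening: 0.002
grasp_force: 20.9
shift [-0.0023, 0.0013, -0.0826] rot [-0.0016, -0.0042, 0.0005] pos [ 0.4276 -0.2451  0.0574] head -0.1895 t 4.4 F [-3.8 18.2 42. ]
```

```bash
python3 -m jog '[0,0,-0.003,0,0,0,1, 0,0,-0.003,0,0,0,1]'
python3 - <<'E'
from h import *
t=camera("top"); s=camera("side")
import numpy as np
a=cv2.resize(t["frame"][160:250,300:400],None,fx=4,fy=4,interpolation=2); b=cv2.resize(s["frame"][90:190,260:360],None,fx=4,fy=4,interpolation=2)
im=np.zeros((400,800,3),np.uint8); im[:360,:400]=a; im[:,400:]=b; cv2.imwrite("pics/g1.png",im[:,:,::-1])
print(get_obs()["wrist_force"],get_obs()["opening"])
E
```

```text
time_s: 4.65
eef_pos: [0.4266, -0.246, 0.0583]
eef_rot: [0.0, 0.996, -0.095, 0.002]
wrist_force: [-1.8, 8.4, 19.5]
opening: 0.0
grasp_force: 9.8
[-1.85803225  7.71030354 19.62561087] -0.0030156137416954484
```

View pics/g1.png

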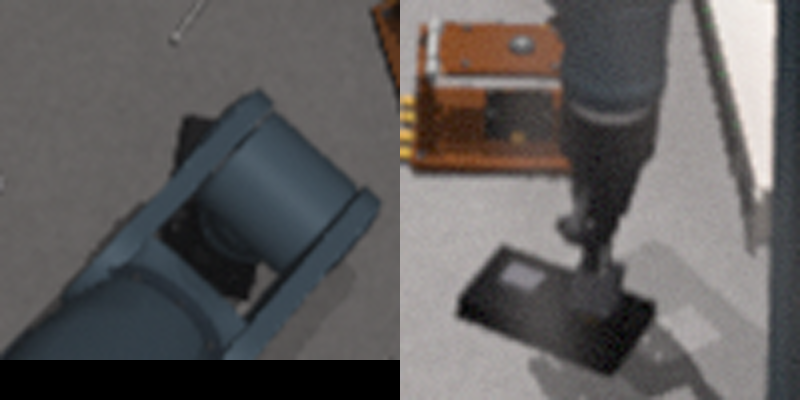

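Run:
```python
from h import *
s=camera("side"); t=camera("top")
f=s["frame"][120:190,270:360].copy(); k=8
im=cv2.resize(f,None,fx=k,fy=k,interpolation=2)
o=get_obs(); x,y,z=o["eef_pos"]
def m(P,c):
    u,v=proj(s,P)[0]; u,v=int((u-270+.5)*k),int((v-120+.5)*k); cv2.circle(im,(u,v),3,c,1); print(P,u,v)
m([x,y,z],(255,0,0)); m([x,y,z-.025],(255,255,0)); m([x,y,z+.048],(0,0,255))
for a in (-1,1):
  for b in (-1,1):
    c,n=np.cos(-.19),np.sin(-.19)
    for zz,col in ((.065,(0,255,0)),(.02,(255,0,255))): m([.4248+c*.018*a-n*.015*b,-.246+n*.018*a+c*.015*b,zz],col)
cv2.imwrite("pics/g2.png",im[:,:,::-1])
for r in spot_in(s,"relay")+spot_in(t,"relay"): print(np.round(r["xyz"],3),r["confidence"])
```

```text
[np.float64(0.4266844619982537), np.float64(-0.2459175597698736), np.float64(0.05828576624124479)] 308 319
[np.float64(0.4266844619982537), np.float64(-0.2459175597698736), np.float64(0.03328576624124479)] 304 364
[np.float64(0.4266844619982537), np.float64(-0.2459175597698736), np.float64(0.10628576624124479)] 316 231
[np.float64(0.40429104034324165), np.float64(-0.25733060341718206), 0.065] 368 301
[np.float64(0.40429104034324165), np.float64(-0.25733060341718206), 0.02] 360 380
[np.float64(0.40995680719253663), np.float64(-0.22787047636366392), 0.065] 338 344
[np.float64(0.40995680719253663), np.float64(-0.22787047636366392), 0.02] 330 424
[np.float64(0.4396431928074634), np.float64(-0.26412952363633607), 0.065] 290 273
[np.float64(0.4396431928074634), np.float64(-0.26412952363633607), 0.02] 283 352
[np.float64(0.4453089596567584), np.float64(-0.23466939658281794), 0.065] 258 316
[np.float64(0.4453089596567584), np.float64(-0.23466939658281794), 0.02] 253 395
[0.548 0.25  0.066] 0.52
[ 0.423 -0.242  0.05 ] 0.5
```

View pics/g2.png

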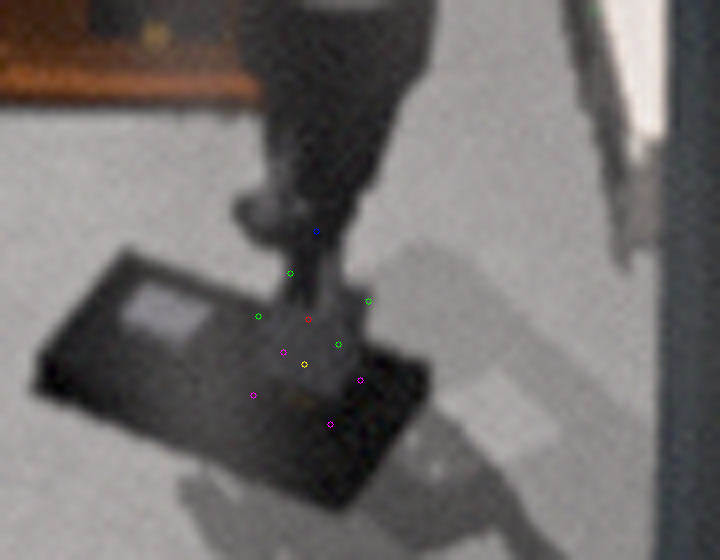

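```bash
python3 -m jog '[0,0,-0.04,0,0,0,1, 0,0,-0.1,0,0,0,1, 0,0,-0.14,0,0,0,1, 0,0,-0.14,0,0,0,1, 0,0,-0.14,0,0,0,1]'
python3 - <<'E'
from h import *
s=camera("side"); t=camera("top")
im=np.zeros((560,760,3),np.uint8)
im[:]=cv2.resize(s["frame"][120:190,265:360],None,fx=8,fy=8,interpolation=2)
o=get_obs(); print(o["opening"],o["grasp_force"],o["wrist_force"],o["eef_pos"])
cv2.imwrite("pics/g3.png",im[:,:,::-1])
for r in spot_in(s,"relay")+spot_in(t,"relay"): print(np.round(r["xyz"],3),r["confidence"])
E
```

```text
time_s: 5.58
eef_pos: [0.4245, -0.2456, 0.1949]
eef_rot: [-0.0, 0.995, -0.095, -0.0]
wrist_force: [-0.0, -1.1, -1.2]
opening: 0.001
grasp_force: 0.0
0.0021073817005352324 0.0 [ 1.57787747  0.02683309 -0.20769995] [ 0.42401686 -0.24522232  0.1938353 ]
[ 0.426 -0.24   0.055] 0.49
[ 0.417 -0.242  0.07 ] 0.5
```

View pics/g3.png

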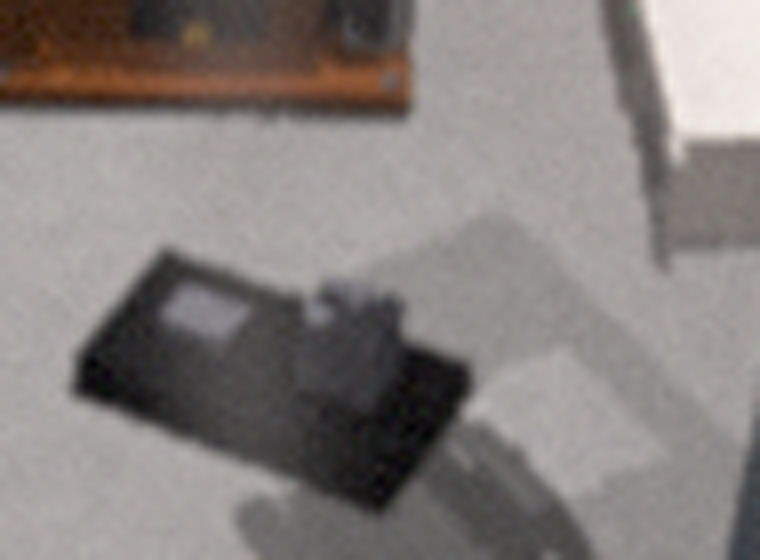

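```bash
python3 -m jog '[-0.06,0,0,0,0,0,1, -0.12,0,0,0,0,0,1, -0.14,0,0,0,0,0,1, -0.14,0,0,0,0,0,1]'
python3 - <<'E'
from h import *
s=camera("side"); t=camera("top")
o=get_obs(); P=o["eef_pos"]; print(P)
im=np.zeros((600,800,3),np.uint8)
a=s["frame"].copy()
u,v=proj(s,P)[0]; print(u,v)
A=cv2.resize(s["frame"][90:190,280:380],None,fx=6,fy=6,interpolation=2)
for d,c in ((0,(255,0,0)),(.025,(255,255,0)),(.038,(0,255,255)),(-.048,(0,0,255))):
    x,y=proj(s,P-[0,0,d])[0]; cv2.circle(A,(int((x-280+.5)*6),int((y-90+.5)*6)),3,c,1)
im[:600,:540]=A[:,:540]
B=cv2.resize(t["frame"][185:240,330:373],None,fx=6,fy=6,interpolation=2); im[:330,542:800]=B
cv2.imwrite("pics/g4.png",im[:,:,::-1])
for r in spot_in(s,"relay")+spot_in(t,"relay"): print(np.round(r["xyz"],3),r["confidence"])
E
```

```text
time_s: 6.28
eef_pos: [0.2865, -0.2192, 0.1948]
eef_rot: [-0.0, 0.995, -0.096, -0.0]
wrist_force: [0.2, -0.6, 0.9]
opening: 0.005
grasp_force: 0.0
[ 0.28777597 -0.21987234  0.19535305]
354.00144646718354 140.7060413739008
[ 0.424 -0.238  0.054] 0.48
```

View pics/g4.png

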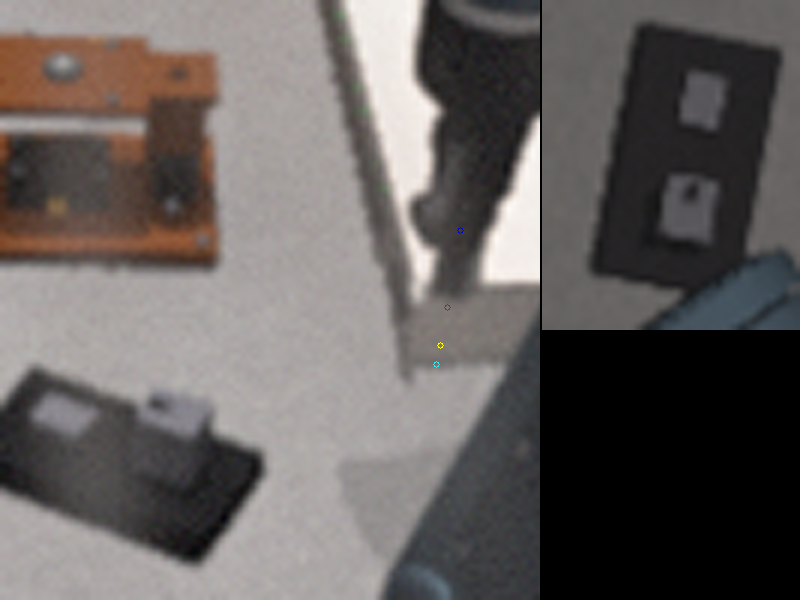

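```bash
python3 -m jog '[0.06,0,0,0,0,0,0, 0.12,0,0,0,0,0,0, 0.14,0,0,0,0,0,0, 0.14,0,0.05,0,0,0,0, 0.14,0,0.1,0,0,0,0, 0.14,0,0.135,0,0,0,0, 0.14,0,0.145,0,0,0,0, 0.14,0,0.145,0,0,0,0]'; python3 to.py 0.4248 -0.246 0.022 -0.19
```

```text
time_s: 7.48
eef_pos: [0.4252, -0.2458, 0.0502]
eef_rot: [-0.0, 0.996, -0.095, -0.0]
wrist_force: [0.1, -0.6, 0.8]
opening: 1.004
grasp_force: 0.0
shift [-0.0004, 0.0002, 0.0282] rot [-0.0006, 0.0008, 0.0005] pos [ 0.4252 -0.2458  0.0502] head -0.1895 t 7.47 F [ 0.1 -0.6  0.8]
```

```bash
python3 -m jog '[0,0,0.007,0,0,0,0, 0,0,0.014,0,0,0,0, 0,0,0.021,0,0,0,0, 0,0,0.028,0,0,0,0, 0,0,0.028,0,0,0,0]'
```

```text
time_s: 8.1
eef_pos: [0.4243, -0.2456, 0.0217]
eef_rot: [-0.0, 0.995, -0.095, -0.001]
wrist_force: [-0.4, -1.4, -0.1]
opening: 0.997
grasp_force: 0.0
```

```bash
python3 -m jog '[0,0,0,0,0,0,1, 0,0,0,0,0,0,1, 0,0,0,0,0,0,1, 0,0,0,0,0,0,1, 0,0,0,0,0,0,1]'
```

```text
time_s: 8.72
eef_pos: [0.4251, -0.2463, 0.0228]
eef_rot: [0.0, 0.995, -0.095, 0.0]
wrist_force: [-0.2, -0.5, 3.1]
opening: 0.343
grasp_force: 59.4
```

```bash
python3 -m jog '[0,0,-0.05,0,0,0,1, 0,0,-0.1,0,0,0,1, 0,0,-0.13,0,0,0,1, 0,0,-0.13,0,0,0,1]'; python3 to.py 0.5542 0.0197 0.15 0.295
python3 - <<'E'
from h import *
t=camera("top")
for r in spot_in(t,"relay"): print(np.round(r["xyz"],3),r["confidence"])
E
```

```text
time_s: 9.22
eef_pos: [0.4261, -0.2472, 0.1548]
eef_rot: [0.002, 0.995, -0.095, 0.002]
wrist_force: [-0.3, 0.2, -1.6]
opening: 0.341
grasp_force: 63.7
shift [0.0754, -0.2863, 0.0043] rot [0.0039, -0.0036, -0.4849] pos [ 0.4261 -0.2472  0.1548] head -0.1899 t 9.22 F [-0.3  0.2 -1.6]
```

```bash
python3 -m jog '[0.0754,-0.2863,0.0,0,0,-0.485,1, 0.0754,-0.2863,0.0,0,0,-0.485,1, 0.0754,-0.2863,0.0,0,0,-0.485,1, 0.0754,-0.2863,0.0,0,0,-0.485,1, 0.0754,-0.2863,0.0,0,0,-0.485,1, 0.0754,-0.2863,0,0,0,-0.485,1, 0.0754,-0.2863,0,0,0,-0.485,1, 0.0754,-0.2863,0,0,0,-0.485,1]'; python3 to.py 0.5542 0.0197 0.15 0.295
python3 - <<'E'
from h import *
t=camera("top");s=camera("side")
cv2.imwrite("t1.png",t["frame"]);cv2.imwrite("s1.png",s["frame"])
im=np.zeros((400,800,3),np.uint8)
B=cv2.resize(t["frame"][130:230,225:325],None,fx=4,fy=4,interpolation=2); im[:,:400]=B
B=cv2.resize(s["frame"][150:250,190:290],None,fx=4,fy=4,interpolation=2); im[:,400:]=B
cv2.imwrite("pics/j1.png",im[:,:,::-1])
E
```

```text
time_s: 10.32
eef_pos: [0.5521, 0.0199, 0.1515]
eef_rot: [-0.0, 0.989, 0.146, -0.001]
wrist_force: [-0.3, 0.1, 0.2]
opening: 0.338
grasp_force: 63.7
shift [0.002, 0.0008, 0.0015] rot [-0.0006, 0.0016, -0.0016] pos [0.5521 0.0199 0.1515] head 0.2934 t 10.32 F [-0.3  0.1  0.2]
```

View pics/j1.png

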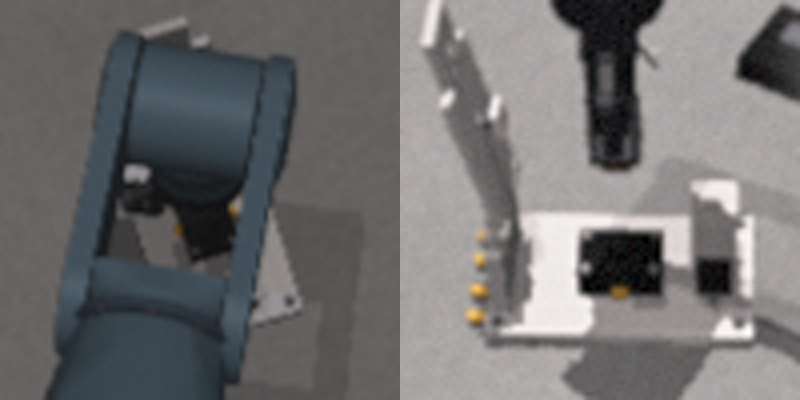

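```bash
cat > icp.py <<'E'
from h import *
from scipy.optimize import least_squares
from scipy.ndimage import map_coordinates
t=camera("top"); s=camera("side")
C={"t":(t,cv2.imread("pics/crop1.png"),185,125,4.),"s":(s,cv2.imread("pics/crop2.png"),185,140,3.5)}
def W(v,L): L=np.array(L,float); c,n=np.cos(v[2]),np.sin(v[2]); return np.c_[v[0]+c*L[:,0]-n*L[:,1],v[1]+n*L[:,0]+c*L[:,1],L[:,2]]
def icp(name,edges,v,lim=2.0):
    for it in range(12):
        rows=[]
        for cam,A,B in edges:
            p,im,ox,oy,k=C[cam]; g=im.astype(float).mean(2)
            ts=np.linspace(.08,.92,25)[:,None]; L=np.array(A)*(1-ts)+np.array(B)*ts
            uv=proj(p,W(v,L)); d=uv[-1]-uv[0]; n=np.array([-d[1],d[0]])/np.hypot(*d)
            off=np.arange(-lim,lim+.01,.1)
            P=uv[:,None]+off[None,:,None]*n
            pr=map_coordinates(g,[(P[...,1]-oy+.5)*k-.5,(P[...,0]-ox+.5)*k-.5],order=1,mode="nearest")
            gr=np.abs(np.gradient(pr.mean(0))); gr[[0,1,-1,-2]]=0
            i=gr.argmax(); rows.append((cam,L,n,uv,off[i],gr[i]))
        def f(x): return np.concatenate([((proj(C[c][0],W(x,L))-uv)@n-o)[::6] for c,L,n,uv,o,_ in rows])
        v=least_squares(f,v,loss="soft_l1").x
    print(name,np.round(v,4),[(r[0],round(float(((proj(C[r[0]][0],W(v,r[1]))-r[3])@r[2]-r[4]).mean()),2),round(float(r[5]),1)) for r in rows]); return v
def rect(cam,x0,x1,y0,y1,z,which="abcd"):
    e={"a":((x0,y0,z),(x0,y1,z)),"b":((x0,y0,z),(x1,y0,z)),"c":((x0,y1,z),(x1,y1,z)),"d":((x1,y0,z),(x1,y1,z))}
    return [(cam,)+e[w] for w in which]
j0=[.5542,.0197,.295]
pt=rect("t",-.1,.06,-.06,.06,.015,"abc"); bt=rect("t",-.032,.032,-.023,.023,.04,"bcd"); po=rect("t",-.087,-.053,-.022,.022,.095,"d")
ps=rect("s",-.1,.08,-.06,.06,.015,"ac"); bs=rect("s",-.032,.032,-.023,.023,.04,"abd"); 
icp("jig t",pt+bt,j0); icp("jig s",ps+bs,j0); icp("jig both",pt+bt+ps+bs,j0)
r0=[.4248,-.246,-.19]
icp("relay t",rect("t",-.018,.018,-.015,.015,.065),r0); 
T=[.4578,-.2522,-.2]
icp("tray t",rect("t",-.075,.075,-.04,.04,.02),T); icp("tray s",rect("s",-.075,.075,-.04,.04,.02,"abd"),T)
b0=[.5147,.2542,-.23]
icp("blk t",rect("t",-.065,.065,-.028,.028,.052,"bcd"),b0); icp("blk s",rect("s",-.065,.065,-.028,.028,.052,"abd"),b0)
E
python3 icp.py
```

```text
jig t [0.5554 0.0201 0.3086] [('t', -0.1, 4.1), ('t', 0.1, 3.2), ('t', -0.2, 4.1), ('t', -0.2, 5.8), ('t', 0.3, 5.1), ('t', 0.1, 5.6)]
jig s [0.5547 0.0217 0.2848] [('s', 0.13, 5.5), ('s', 0.05, 6.4), ('s', -0.07, 9.5), ('s', -0.05, 8.6), ('s', -0.07, 8.3)]
jig both [0.5551 0.0207 0.311 ] [('t', -0.1, 4.1), ('t', 0.01, 3.1), ('t', -0.39, 4.1), ('t', -0.4, 5.8), ('t', 0.1, 5.1), ('t', 0.1, 5.6), ('s', 0.1, 5.3), ('s', 0.7, 6.7), ('s', -0.1, 9.8), ('s', 0.1, 8.9), ('s', 0.0, 8.5)]
relay t [ 0.4264 -0.2479 -0.1901] [('t', 0.1, 3.5), ('t', 0.1, 3.1), ('t', -0.1, 4.4), ('t', -0.1, 3.2)]
tray t [ 0.4583 -0.2528 -0.2   ] [('t', 0.2, 4.6), ('t', -1.1, 4.5), ('t', 1.1, 4.0), ('t', -0.2, 3.8)]
tray s [ 0.455  -0.2516 -0.2004] [('s', 0.75, 6.6), ('s', -0.0, 3.0), ('s', -0.86, 5.9)]
blk t [ 0.5158  0.2559 -0.2299] [('t', -0.2, 4.6), ('t', 0.2, 1.4), ('t', 0.0, 1.1)]
blk s [ 0.5157  0.2558 -0.2295] [('s', 0.15, 6.0), ('s', -0.0, 0.9), ('s', -0.16, 1.7)]
```

```bash
cat > avg.py <<'E'
from h import *
import sys
P=[]
for i in range(int(sys.argv[1])): camera("side"); P.append(get_obs()["eef_pos"])
print(np.round(np.mean(P,0),4),np.round(np.std(P,0),4))
E
python3 avg.py 6; python3 to.py .554 .0204 .075 .30
```

```text
[0.5529 0.0205 0.1525] [0.     0.0002 0.    ]
shift [0.0009, 0.0007, 0.0775] rot [0.0001, -0.0002, -0.0052] pos [0.553  0.0208 0.1525] head 0.2948 t 10.82 F [ 0.5  0.1 -0.9]
```

```bash
python3 -m jog '[0.001,0.0003,0.04,0,0,-0.005,1, 0.001,0.0003,0.075,0,0,-0.005,1, 0.001,0.0003,0.09,0,0,-0.005,1, 0.001,0.0003,0.09,0,0,-0.005,1, 0.001,0.0003,0.094,0,0,-0.005,1, 0.001,0.0003,0.097,0,0,-0.005,1, 0.001,0.0003,0.1,0,0,-0.005,1, 0.001,0.0003,0.1,0,0,-0.005,1]'; python3 to.py .554 .0204 .0425 .30
```

```text
time_s: 11.82
eef_pos: [0.5545, 0.0206, 0.0527]
eef_rot: [0.0, 0.989, 0.149, 0.001]
wrist_force: [1.4, -2.4, -2.3]
opening: 0.34
grasp_force: 63.7
shift [-0.0005, 0.0, 0.0102] rot [0.0009, -0.0009, -0.0] pos [0.5545 0.0206 0.0527] head 0.3 t 11.82 F [ 1.4 -2.4 -2.3]
```

```bash
python3 -m jog '[0,0,0.003,0,0,0,1, 0,0,0.006,0,0,0,1, 0,0,0.008,0,0,0,1, 0,0,0.01,0,0,0,1, 0,0,0.011,0,0,0,1, 0,0,0.011,0,0,0,1]'; python3 to.py .554 .0204 .0425 .30
```

```text
time_s: 12.58
eef_pos: [0.5545, 0.0205, 0.0428]
eef_rot: [0.0, 0.989, 0.15, 0.0]
wrist_force: [-3.1, -3.9, 12.1]
opening: 0.341
grasp_force: 65.6
shift [-0.0005, -0.0, 0.0003] rot [0.0008, -0.0003, 0.0001] pos [0.5545 0.0205 0.0428] head 0.3001 t 12.57 F [-3.1 -3.9 12.1]
```

```bash
python3 -m jog '[0,0,0.002,0,0,0,1, 0,0,0.002,0,0,0,1, 0,0,0.002,0,0,0,1]'; python3 -m jog '[0,0,-0.002,0,0,0,0, 0,0,-0.002,0,0,0,0, 0,0,-0.002,0,0,0,0, 0,0,-0.002,0,0,0,0, 0,0,-0.05,0,0,0,0, 0,0,-0.1,0,0,0,0, 0,0,-0.16,0,0,0,1, 0,0,-0.22,0,0,0,1, 0,0,-0.27,0,0,0,1, 0,0,-0.27,0,0,0,1, 0,0,-0.27,0,0,0,1, 0,0,-0.27,0,0,0,1]'
python3 - <<'E'
from h import *
s=camera("side"); t=camera("top")
for p in (s,t):
  for k in ("relay","lid","lid_hole"):
    for r in spot_in(p,k): print(k,np.round(r["xyz"],3),round(r["confidence"],2))
E
```

```text
time_s: 12.95
eef_pos: [0.5545, 0.0205, 0.0427]
eef_rot: [0.0, 0.989, 0.15, 0.0]
wrist_force: [-12.0, -3.6, 29.3]
opening: 0.339
grasp_force: 67.8
time_s: 14.45
eef_pos: [0.553, 0.0211, 0.3072]
eef_rot: [-0.001, 0.989, 0.149, -0.002]
wrist_force: [-0.4, 0.1, -0.2]
opening: 0.002
grasp_force: 0.0
relay [0.553 0.029 0.078] 0.71
lid [0.669 0.522 0.106] 0.91
lid [ 0.56  -0.477  0.105] 0.85
lid [0.227 0.308 0.133] 0.78
lid [0.645 0.056 0.192] 0.69
lid_hole [0.668 0.514 0.104] 0.77
lid_hole [0.225 0.306 0.132] 0.73
lid_hole [ 0.553 -0.472  0.105] 0.62
lid_hole [0.646 0.053 0.192] 0.6
relay [0.552 0.017 0.088] 0.59
lid [0.229 0.302 0.133] 0.84
lid [ 0.72  -0.301  0.022] 0.75
lid [0.67  0.516 0.099] 0.66
lid [ 0.56  -0.48   0.104] 0.57
lid_hole [ 0.555 -0.483  0.105] 0.96
lid_hole [0.227 0.302 0.137] 0.8
lid_hole [0.543 0.026 0.011] 0.59
lid_hole [0.668 0.513 0.097] 0.55
```

```bash
python3 -m jog '[0.06,0,-0.01,0,0,0,1, 0.12,0,-0.01,0,0,0,1, 0.16,0,-0.01,0,0,0,1, 0.16,0,-0.01,0,0,0,1, 0.16,0,0.03,0,0,0,1, 0.16,0,0.06,0,0,0,1, 0.16,0,0.077,0,0,0,1, 0.16,0,0.077,0,0,0,1]'; python3 to.py .705 .0671 .23 .30
```

```text
time_s: 15.85
eef_pos: [0.7059, 0.068, 0.2315]
eef_rot: [-0.0, 0.989, 0.149, -0.001]
wrist_force: [0.1, 0.6, 0.3]
opening: 0.001
grasp_force: 0.0
shift [-0.0011, 0.0006, 0.0015] rot [-0.0008, 0.0021, -0.0003] pos [0.7059 0.068  0.2315] head 0.2997 t 15.85 F [0.1 0.6 0.3]
```

```bash
python3 -m jog '[-0.02,0,0,0,0,0,1, -0.032,0,0,0,0,0,1, -0.044,0,0,0,0,0,1, -0.056,0,0,0,0,0,1, -0.068,0,0,0,0,0,1, -0.08,0,0.002,0,0,0,1, -0.09,0,0.005,0,0,0,1, -0.1,0,0.009,0,0,0,1]'
python3 - <<'E'
from h import *
s=camera("side")
for k in ("lid","lid_hole"):
    for r in spot_in(s,k): print(k,np.round(r["xyz"],3),round(r["confidence"],2))
E
```

```text
time_s: 16.85
eef_pos: [0.6106, 0.0384, 0.2231]
eef_rot: [-0.0, 0.989, 0.149, -0.0]
wrist_force: [0.3, -1.1, 0.8]
opening: 0.001
grasp_force: 0.4
lid [ 0.56  -0.475  0.1  ] 0.93
lid [0.671 0.516 0.105] 0.68
lid [0.226 0.308 0.136] 0.67
lid [0.605 0.054 0.188] 0.55
lid_hole [0.663 0.514 0.105] 0.88
lid_hole [0.603 0.056 0.186] 0.87
lid_hole [0.227 0.306 0.129] 0.77
lid_hole [ 0.558 -0.475  0.102] 0.77
lid_hole [0.568 0.038 0.013] 0.4
```

```bash
python3 -m jog '[-0.012,0,0.006,0,0,0,1, -0.023,0,0.012,0,0,0,1, -0.034,0,0.019,0,0,0,1, -0.044,0,0.027,0,0,0,1, -0.054,0,0.035,0,0,0,1, -0.063,0,0.044,0,0,0,1, -0.072,0,0.053,0,0,0,1, -0.078,0,0.063,0,0,0,1, -0.083,0,0.073,0,0,0,1]'
python3 - <<'E'
from h import *
s=camera("side")
for k in ("lid","lid_hole"):
    for r in spot_in(s,k): print(k,np.round(r["xyz"],3),round(r["confidence"],2))
E
```

```text
time_s: 18.12
eef_pos: [0.5316, 0.014, 0.1497]
eef_rot: [-0.0, 0.989, 0.149, -0.0]
wrist_force: [0.3, -0.3, 1.3]
opening: 0.002
grasp_force: 0.0
lid [0.566 0.033 0.142] 0.82
lid [0.672 0.52  0.103] 0.76
lid [0.226 0.31  0.132] 0.66
lid_hole [0.665 0.515 0.104] 0.83
lid_hole [0.566 0.028 0.139] 0.82
lid_hole [0.228 0.305 0.131] 0.58
```

```bash
python3 -m jog '[-0.004,0,0.008,0,0,0,1, -0.008,0,0.016,0,0,0,1, -0.01,0,0.024,0,0,0,1, -0.013,0,0.032,0,0,0,1, -0.013,0,0.032,0,0,0,1]'
python3 - <<'E'
from h import *
s=camera("side")
for k in ("lid","lid_hole"):
    for r in spot_in(s,k): print(k,np.round(r["xyz"],3),round(r["confidence"],2))
E
```

```text
time_s: 18.9
eef_pos: [0.5187, 0.0104, 0.1174]
eef_rot: [-0.0, 0.989, 0.149, -0.001]
wrist_force: [0.1, -0.1, -0.2]
opening: 0.0
grasp_force: 0.0
lid [0.557 0.027 0.112] 0.96
lid [0.228 0.31  0.135] 0.8
lid [0.672 0.518 0.106] 0.75
lid_hole [0.558 0.027 0.11 ] 0.94
lid_hole [0.229 0.307 0.133] 0.62
lid_hole [0.665 0.513 0.105] 0.56
```

```bash
python3 -m jog '[0,0,-0.05,0,0,0,1, 0,0,-0.08,0,0,0,1]'; python3 to.py .4802 .2633 .14 -.23
```

```text
time_s: 19.3
eef_pos: [0.5206, 0.0101, 0.2009]
eef_rot: [0.0, 0.989, 0.149, 0.001]
wrist_force: [0.3, -0.5, -0.3]
opening: -0.0
grasp_force: 0.0
shift [0.0361, -0.2539, 0.0606] rot [0.0007, -0.0027, 0.5301] pos [0.5206 0.0101 0.2009] head 0.3001 t 19.3 F [ 0.3 -0.5 -0.3]
```

```bash
python3 -m jog '[0.036,-0.254,0,0,0,0.53,0, 0.036,-0.254,0,0,0,0.53,0, 0.036,-0.254,0,0,0,0.53,0, 0.036,-0.254,0.06,0,0,0.53,0, 0.036,-0.254,0.06,0,0,0.53,0, 0.036,-0.254,0.06,0,0,0.53,0, 0.036,-0.254,0.06,0,0,0.53,0, 0.036,-0.254,0.06,0,0,0.53,0]'; python3 avg.py 3; python3 to.py .4802 .2633 .055 -.23
python3 - <<'E'
from h import *
s=camera("side")
for k in ("lid","lid_hole","pin","post_hole"):
    for r in spot_in(s,k): print(k,np.round(r["xyz"],3),round(r["confidence"],2))
cv2.imwrite("sj.png",s["frame"][:,:,::-1])
E
```

```text
time_s: 20.3
eef_pos: [0.4802, 0.2628, 0.1396]
eef_rot: [-0.0, 0.993, -0.115, 0.001]
wrist_force: [0.4, -0.5, -0.5]
opening: 0.997
grasp_force: 0.0
[0.4799 0.2628 0.1394] [0.0001 0.     0.0001]
shift [0.0002, -0.0005, 0.0842] rot [-0.0006, -0.0013, -0.0015] pos [0.4797 0.2628 0.1392] head -0.2315 t 20.45 F [-0.2  0.5  0.5]
lid [ 0.562 -0.478  0.106] 0.73
lid [0.225 0.308 0.134] 0.63
lid [0.67  0.52  0.101] 0.55
lid [0.496 0.024 0.118] 0.44
lid_hole [ 0.559 -0.476  0.101] 0.8
lid_hole [0.664 0.518 0.105] 0.76
lid_hole [0.495 0.024 0.116] 0.66
lid_hole [0.226 0.306 0.129] 0.63
post_hole [0.663 0.531 0.078] 0.83
post_hole [ 0.581 -0.478  0.102] 0.75
post_hole [0.492 0.029 0.025] 0.55
post_hole [0.229 0.33  0.112] 0.55
```

```bash
python3 -m jog '[0,0,0.05,0,0,0,0, 0,0,0.07,0,0,0,0, 0,0,0.084,0,0,0,0, 0,0,0.084,0,0,0,0, 0,0,0.084,0,0,0,1, 0,0,0.084,0,0,0,1, 0,0,0.084,0,0,0,1, 0,0,0.084,0,0,0,1, 0,0,0.084,0,0,0,1, 0,0,0.084,0,0,0,1]'; python3 avg.py 2;python3 to.py .4802 .2633 .055 -.23
```

```text
time_s: 21.95
eef_pos: [0.4795, 0.2639, 0.0552]
eef_rot: [-0.0, 0.993, -0.115, 0.001]
wrist_force: [-0.9, 1.9, 5.6]
opening: 0.232
grasp_force: 58.6
[0.4795 0.2639 0.0552] [0. 0. 0.]
shift [0.0008, 0.0005, 0.0002] rot [-0.0009, -0.0011, 0.0] pos [0.4795 0.2639 0.0552] head -0.23 t 22.05 F [-0.5  0.9  5.1]
```

```bash
python3 -m jog '[0,0,-0.03,0,0,0,1, 0,0,-0.07,0,0,0,1, 0,0,-0.12,0,0,0,1, 0,0,-0.145,0,0,0,1, 0,0,-0.145,0,0,0,1]'; python3 to.py .487 0 .195 -.23
```

```text
time_s: 22.68
eef_pos: [0.4801, 0.2638, 0.2012]
eef_rot: [-0.001, 0.993, -0.115, 0.002]
wrist_force: [-0.6, 0.3, -0.7]
opening: 0.233
grasp_force: 60.6
shift [0.0668, 0.2553, 0.006] rot [-0.0019, -0.0037, 0.0] pos [0.4801 0.2638 0.2012] head -0.23 t 22.68 F [-0.6  0.3 -0.7]
```

```bash
python3 - <<'E'
from h import *
for c in ("top","side"): p=camera(c); np.save(c+"A.npy",p["frame"])
E
python3 -m jog '[0.016,0.06,0,0,0,0,1, 0.032,0.12,0,0,0,0,1, 0.048,0.18,0,0,0,0,1, 0.0668,0.2553,0,0,0,0,1, 0.0668,0.2553,0.006,0,0,0,1, 0.0668,0.2553,0.006,0,0,0,1, 0.0668,0.2553,0.006,0,0,0,1]'; python3 avg.py 2; python3 to.py .487 0 .195 -.23
python3 - <<'E'
from h import *
t=camera("top"); s=camera("side"); np.save("topB.npy",t["frame"]); np.save("sideB.npy",s["frame"])
tA,sA=np.load("topA.npy"),np.load("sideA.npy")
im=np.zeros((600,800,3),np.uint8); r=lambda a:cv2.resize(a,(400,300),interpolation=cv2.INTER_CUBIC)
def cr(f,p,P,w=30,h=22):
    u,v=proj(p,P)[0].astype(int); print(u-w,v-h); return r(f[v-h:v+h+1,u-w:u+w+1])
P=[.488,0,.115]
im[:300,:400]=cr(sA,s,P); im[:300,400:]=cr(s["frame"],s,P); im[300:,:400]=cr(tA,t,P); im[300:,400:]=cr(t["frame"],t,P)
cv2.imwrite("pics/p1.png",im[:,:,::-1])
print(proj(s,P),proj(t,P))
E
```

```text
time_s: 23.65
eef_pos: [0.4852, 0.0012, 0.1925]
eef_rot: [-0.0, 0.993, -0.114, -0.001]
wrist_force: [-0.4, -0.2, -0.6]
opening: 0.233
grasp_force: 60.6
[0.4855 0.0013 0.193 ] [0.0001 0.     0.0001]
shift [0.0016, 0.001, -0.0019] rot [-0.0003, 0.0006, 0.0023] pos [0.4856 0.0013 0.1931] head -0.2277 t 23.75 F [-0.   0.2 -1.5]
237 173
237 173
251 177
251 177
[[267.83704644 195.66773661]] [[281.43155144 199.92565741]]
```

View pics/p1.png

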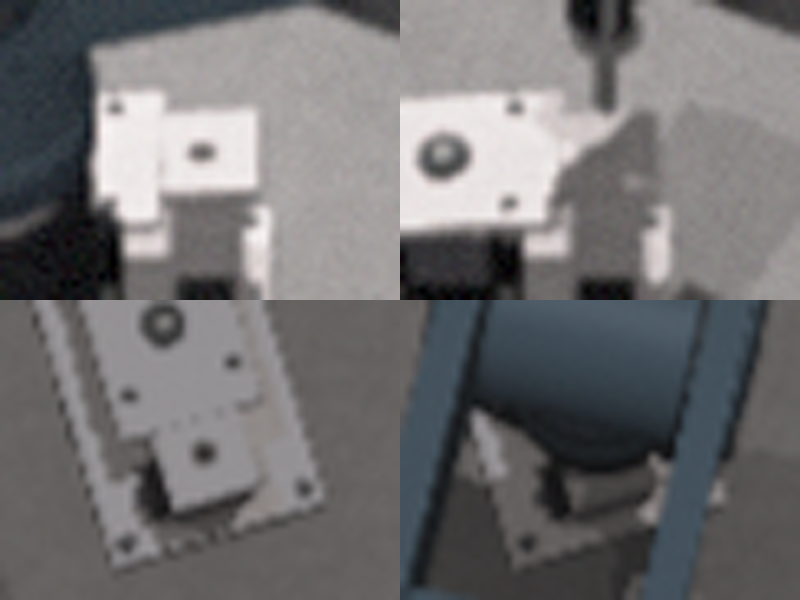

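The pictures show the lid down, with its hole at (203,152) in the side view and (204,453) in the top view. The pin shank hangs at (605,90), almost directly above. Now the numeric centroids.

Run:
```python
from h import *
from scipy.optimize import least_squares
t=camera("top"); s=camera("side")
def blob(f,u,v,r=4):
    g=f.astype(float).mean(2); y,x=np.mgrid[v-r:v+r+1,u-r:u+r+1]; w=np.median(g[y,x])-g[y,x]; w[w<.35*w.max()]=0; return np.array([(w*x).sum(),(w*y).sum()])/w.sum()
bs=blob(np.load("sideA.npy"),268,195,4); bt=blob(np.load("topA.npy"),282,200,3); print("hole px",bs,bt)
f=lambda X:np.r_[proj(s,X)[0]-bs,proj(t,X)[0]-bt]
q=least_squares(f,[.488,0,.115]); print("hole xyz",np.round(q.x,4),np.round(q.fun,2))
for z in (.108,.112,.116,.12): print(z,atz(s,bs,z).round(4),atz(t,bt,z).round(4))
g=np.load("sideB.npy").astype(float).mean(2)
for v in range(180,192):
    row=g[v,258:279]; w=np.percentile(row,70)-row; w[w<.3*w.max()]=0; print(v,round((w*np.arange(258,279)).sum()/w.sum(),2),row[4:16].astype(int))
for z in (.193-.0032-.046,.193-.0032-.03,.193-.0032): print("pred",z,proj(s,[.4855+.0012,.0013,z])[0].round(2))
```

```text
hole px [267.41052255 195.37544739] [281.60164172 199.50507001]
hole xyz [ 0.4894 -0.0006  0.1152] [ 0.01  0.   -0.   -0.01]
0.108 [ 0.4915 -0.0069  0.108 ] [ 0.4904 -0.0006  0.108 ]
0.112 [ 0.4904 -0.0034  0.112 ] [ 0.4898 -0.0006  0.112 ]
0.116 [4.892e-01 2.000e-04 1.160e-01] [ 0.4893 -0.0006  0.116 ]
0.12 [0.4881 0.0037 0.12  ] [ 0.4887 -0.0006  0.12  ]
180 267.98 [157 144 110  97  84  79  83  81  78  93 119 145]
181 267.94 [158 155 144 125 105  86  79  86 108 131 147 159]
182 267.9 [156 159 165 151 122  87  77  93 134 155 160 161]
183 267.69 [163 164 162 158 123  86  75  93 147 163 161 165]
184 267.75 [157 161 161 158 129  90  70  93 142 161 160 161]
185 267.72 [158 161 163 159 124  89  73  91 143 161 156 155]
186 267.71 [161 159 160 159 122  88  68  90 147 162 156 158]
187 267.65 [166 158 157 153 119  83  72  93 147 162 162 157]
188 267.69 [168 160 158 155 124  93  74  96 150 165 158 153]
189 270.37 [170 163 164 169 156 126 103 121 166 169 145 138]
190 273.83 [188 191 189 190 191 181 158 172 178 153 126 110]
191 273.85 [202 204 200 198 201 202 195 188 163 125 101 103]
pred 0.14379999999999998 [268.11 189.17]
pred 0.1598 [268.1  185.23]
pred 0.1898 [268.07 177.63]
```

```bash
python3 -m jog '[0.0016,0.0011,0.01,0,0,0,1, 0.0016,0.0011,0.02,0,0,0,1, 0.0016,0.0011,0.026,0,0,0,1, 0.0016,0.0011,0.03,0,0,0,1, 0.0016,0.0011,0.034,0,0,0,1, 0.0016,0.0011,0.038,0,0,0,1, 0.0016,0.0011,0.042,0,0,0,1, 0.0016,0.0011,0.042,0,0,0,1]'; python3 to.py .487 0 .1057 -.23
```

```text
time_s: 24.95
eef_pos: [0.4871, -0.0015, 0.1511]
eef_rot: [-0.0, 0.993, -0.115, 0.0]
wrist_force: [1.1, 1.5, -0.7]
opening: 0.234
grasp_force: 60.7
shift [-0.0004, -0.0014, 0.0454] rot [-0.0004, 0.0, -0.0] pos [ 0.4871 -0.0015  0.1511] head -0.23 t 24.95 F [ 1.1  1.5 -0.7]
```

```bash
python3 -m jog '[0,0,0.003,0,0,0,1, 0,0,0.006,0,0,0,1, 0,0,0.009,0,0,0,1, 0,0,0.012,0,0,0,1, 0,0,0.012,0,0,0,1]'; python3 to.py .487 0 .1062 -.23
```

```text
time_s: 25.58
eef_pos: [0.487, -0.0016, 0.1391]
eef_rot: [-0.0, 0.993, -0.115, -0.0]
wrist_force: [1.2, 3.2, 0.9]
opening: 0.236
grasp_force: 60.7
shift [-0.0003, -0.0015, 0.0329] rot [-0.0002, 0.0003, -0.0] pos [ 0.487  -0.0016  0.1391] head -0.23 t 25.57 F [1.2 3.2 0.9]
```

```bash
python3 -m jog '[0,-0.0005,0.005,0,0,0,1, 0,-0.0005,0.01,0,0,0,1, 0,-0.0005,0.015,0,0,0,1, 0,-0.0005,0.02,0,0,0,1, 0,-0.0005,0.023,0,0,0,1, 0,-0.0005,0.023,0,0,0,1]'; python3 to.py .487 0 .1062 -.23
```

```text
time_s: 26.32
eef_pos: [0.487, -0.0012, 0.1161]
eef_rot: [0.0, 0.993, -0.115, -0.0]
wrist_force: [0.6, 0.4, -0.2]
opening: 0.235
grasp_force: 60.8
shift [-0.0003, -0.0012, 0.0099] rot [0.0002, 0.0006, -0.0] pos [ 0.487  -0.0012  0.1161] head -0.23 t 26.32 F [ 0.6  0.4 -0.2]
```

```bash
python3 -m jog '[0,0,0.002,0,0,0,1, 0,0,0.004,0,0,0,1, 0,0,0.006,0,0,0,1, 0,0,0.008,0,0,0,1, 0,0,0.01,0,0,0,1, 0,0,0.01,0,0,0,1]'; python3 to.py .487 0 .1062 -.23
```

```text
time_s: 27.08
eef_pos: [0.4875, -0.0013, 0.1071]
eef_rot: [0.0, 0.993, -0.115, 0.0]
wrist_force: [-2.2, 1.3, 7.8]
opening: 0.232
grasp_force: 61.6
shift [-0.0008, -0.0012, 0.0009] rot [0.0002, -0.0006, 0.0001] pos [ 0.4875 -0.0013  0.1071] head -0.2299 t 27.07 F [-2.2  1.3  7.8]
```

Force is rising as expected. I'll press further until it hits the hard stop.

```bash
python3 -m jog '[0,0,0.001,0,0,0,1, 0,0,0.002,0,0,0,1, 0,0,0.002,0,0,0,1, 0,0,0.002,0,0,0,1]'; python3 -m jog '[0,0,0.001,0,0,0,1, 0,0,0.001,0,0,0,1, 0,0,0.001,0,0,0,1]'; python3 avg.py 2; python3 to.py .487 0 .1062 -.23
```

```text
time_s: 27.58
eef_pos: [0.4875, -0.0013, 0.1061]
eef_rot: [0.0, 0.993, -0.115, 0.0]
wrist_force: [-7.3, 1.9, 16.5]
opening: 0.235
grasp_force: 62.7
time_s: 27.95
eef_pos: [0.4876, -0.0014, 0.106]
eef_rot: [0.0, 0.993, -0.115, 0.0]
wrist_force: [-10.6, 2.5, 24.2]
opening: 0.233
grasp_force: 63.6
[ 0.4876 -0.0013  0.106 ] [0. 0. 0.]
shift [-0.0009, -0.0012, -0.0002] rot [0.0005, -0.0007, 0.0005] pos [ 0.4876 -0.0013  0.106 ] head -0.2295 t 28.05 F [-11.3   2.3  24.6]
```

```bash
python3 -m jog '[-0.0006,0,0,0,0,0,1, -0.001,0,0,0,0,0,1, -0.001,0,0,0,0,0,1, -0.001,0,0,0,0,0,1]'; python3 avg.py 2
python3 - <<'E'
from h import *
s=camera("side"); A=np.load("sideA.npy").astype(float).mean(2); g=s["frame"].astype(float).mean(2)
print("lid",[(np.round(r["xyz"],3).tolist(),round(r["confidence"],2)) for r in spot_in(s,"lid")])
# lid rear-part near(+y) edge: bright->dark row at given columns, compared with predicted shut / ajar
J=[.5555,.0207,.30]; c,n=np.cos(J[2]),np.sin(J[2])
def pt(r,y,th,o=.004):
    x=.08-r*np.cos(th)+o*np.sin(th); z=.099+r*np.sin(th)+o*np.cos(th); return [J[0]+c*x-n*y,J[1]+n*x+c*y,z]
for r in (.10,.115,.125):
    e=[]
    for im in (A,g):
        a=proj(s,pt(r,.038,.08 if im is A else 0))[0]; u=int(round(a[0])); col=im[int(a[1])-5:int(a[1])+6,u]; d=np.abs(np.diff(col)); i=d.argmax(); e.append((u,int(a[1])-5+i,round(d[i]),col.astype(int).tolist()))
    print(r,"pred ajar",proj(s,pt(r,.038,.08))[0].round(1),"shut",proj(s,pt(r,.038,0))[0].round(1),e)
E
python3 to.py .487 0 .1062 -.23
```

```text
time_s: 28.55
eef_pos: [0.4875, -0.0013, 0.106]
eef_rot: [0.0, 0.993, -0.115, 0.001]
wrist_force: [-7.1, 1.7, 20.9]
opening: 0.227
grasp_force: 63.2
[ 0.4875 -0.0013  0.106 ] [0. 0. 0.]
lid [([0.564, 0.025, 0.102], 0.88), ([0.227, 0.306, 0.134], 0.79), ([0.671, 0.52, 0.102], 0.71)]
0.1 pred ajar [249.7 206.3] shut [250.  208.2] [(250, np.int64(205), 17, [56, 57, 54, 41, 26, 9, 23, 21, 23, 19, 16]), (250, np.int64(208), 67, [234, 238, 236, 238, 236, 194, 127, 80, 40, 30, 31])]
0.115 pred ajar [254.9 206.1] shut [255.3 208.2] [(255, np.int64(205), 68, [234, 226, 220, 223, 186, 118, 85, 98, 97, 89, 71]), (255, np.int64(208), 66, [235, 232, 209, 207, 231, 210, 145, 94, 58, 47, 47])]
0.125 pred ajar [258.4 205.9] shut [258.8 208.2] [(258, np.int64(205), 53, [233, 235, 234, 232, 236, 232, 179, 154, 194, 213, 209]), (259, np.int64(209), 26, [139, 130, 120, 113, 109, 115, 112, 138, 132, 114, 107])]
shift [-0.0008, -0.0012, -0.0002] rot [0.0003, -0.0029, 0.0003] pos [ 0.4876 -0.0013  0.106 ] head -0.2297 t 28.75 F [-6.5  2.3 21.2]
```

```bash
python3 -c "
from bench import hand_in; print(hand_in())"
```

```text
the job is handed in; nothing more can be done
None
```

I handed the job in at about 29 s: the relay is seated in the socket and the lid is shut, with the arm still gripping the pin and pressing it down at about 21 N; my first grasp at the relay closed on its top with about 42 N at the wrist, but it stayed upright in its pocket.

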